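# Show a clamped circuit board to the inspection camera

## Robot

A 6-joint arm with a two-finger parallel gripper is mounted at the origin on the work surface. World frame = base frame: x ahead of the robot, y to its left, z up, the work surface at z = 0. Lengths are in mm, angles in rad, forces in N, time in s.
With the tool pointing down it reaches from about 400 to 825 mm from the base axis. Payload 7 kg.
Tool frame: the origin (TCP) lies at the centre of the arm's flange, where the gripper is bolted on; the fingertips stand 178 mm ahead of it and the grasp point (between the pads) lies 159 mm ahead of it; z points along the fingers, y is the line along which they close (so a half turn about z gives the same grasp; the last joint's range is limited). The gripper opens to 88 mm and grips with 3 to 60 N. Pads are 19 mm wide; open, the fingers measure 130 mm over their backs; the gripper's body (78 mm by 193 mm) begins 47 mm behind the grasp point.
Start: joints at [1.576, 0.359, 0.012, 0, -1.224, -0.288], TCP at [188.365, 648.163, 404.661] pointing down, gripper open.
Joint ranges: [-3.07, 3.07], [-1.43, 2.12], [-1.02, 1.25], [-3.03, 1.67], [-3.05, -0], [-3.03, 3.03]. Speed limits (rad/s): [2.39, 2.39, 3.01, 3.14, 3.14, 3.14].

## Interface

Orientations are given as a unit quaternion [x, y, z, w].
In Python, from station import robot, capture, calibration, finish_job gives the robot as it stands. The module is installed in compiled form; this text tells all that it offers.
- The arm moves only by the tool carry_out, never from a script. Its argument "steps" is a list that holds one entry, the list of rows, each a list of 4 numbers: the shift along the tool's x, y, z scaled (see below), then the turn about the tool's z scaled (see below). A call has 1 to 10 rows; each row shifts and turns the commanded pose from where the row before left it, along the tool's axes as they then stand; what a row does not reach is not made up. The controller multiplies each number of a shift by 40 mm and each number of a turn by 5 degrees. A row lasts 1/8 s, in which the tool goes at most 62.5 mm and 10.7 degrees, less where a joint would pass 70% of its speed; a pose out of reach is approached as far as the arm can. A call with a number of a shift or a turn outside -1 to 1 is refused whole. A call with a gripper value outside its range is refused whole. "claw" is the closure, from 0 (fully open) to 1 (shut), set as the call begins (left out, the last holds). The fingers move at their own pace and stop on an object; the grip force is fixed at half the most. Time passes only in rows, so rows that do not move let the fingers close. It gives the time, the measured TCP pose, the force, the opening and the grip force at its end, in the units of the state.
- robot.state(): the state, without advancing time (a new reading comes with each control period).
- capture(name): name is "scene" or "top"; returns (picture, depth): 480x640x3 uint8, red, green, blue; 480x640 float32, mm along the optical axis (not along the pixel's ray), 0 where there is no reading.
- calibration(name): a dict with "fx", "fy", "cx", "cy" (pixels), "rvec" (rotation vector, rad) and "tvec" (3), from world to camera coordinates, as OpenCV has them. Camera axes: x right, y down, z forward; pixel columns grow to the right and rows downward; lengths in mm; the calibration is good to about 2 mm. A picture is of the moment at which its call begins. calibration takes no time and is no camera call.
- finish_job(): hands the job in; it is judged then, once.
The state is a dict: "t": time; "joint_positions": joint angles; "qvel": joint speeds; "joint_torque": joint torques, N m; "position": TCP position; "orientation": TCP orientation; "wrist_force": force on the tool from outside, world axes, zero at the start; "torque": the same for the moment, N m; "opening": opening from 0.0 (shut) to 1.0 (fully open); "grip_force": force on a finger pad.
Only numpy, scipy, OpenCV 4.12 (cv2) and the standard library are available. Lean on these libraries where they do the work, as an engineer would, in place of code of your own. Each camera call takes 0.05 s, during which the arm holds its last target. There are 200 camera calls.

## Task

Swing the toggle clamp's handle over centre, fully back, so that it frees the circuit board while the board stays in its jig. Then lift the board, keeping it level, to the viewing place over the upward-looking inspection camera - midway between the two pointer tips, lengthways along the line joining them, underside level with the tips - and hold it still there for three seconds. Finally lay it gently, same side up, in the middle of the black rubber mat, lengthways along the mat; leave the clamp open and disturb nothing else on the bench.

Things in the scene. Friction and masses are not known exactly. Their poses are not given: they have to be found in the camera images.
- jig: Fixed jig, aluminium base 10 mm high, x -70 to 120, y +-45 mm. Origin on the bench under the board seat's centre; x points to the clamp, away from the robot (+-0.3 rad). Steel guide pins, 6 mm thick, tops 37 mm over the bench, hold the board with 2 mm play (lift it straight up): at x +-40, y +-33 and x +-53, y +-16 mm. Its long sides are free for fingers from x -36 to 36 mm, down to the base.
- nest (a point): Centre of the board's seat (two white supports) in the jig: 26 mm above the jig's origin. The board's origin is here at the start, within about 1.5 mm.
- clamp (a joint): Clamp angle, rad. 0: handle upright, arm level with its pad on the board. Grows as the handle swings to jig +x; end stop 1.75: handle about level, arm upright 75 to 110 mm from the seat's centre, up to 120 mm high. Only weight (0.5 kg) and light friction hold it: 1 to 2 N near the handle's top moves it. Let go below 0.4 it falls shut; beyond 0.8 it falls fully open in under 2 s and stays.
- clamp_pivot (a point): Clamp's hinge axis (along the jig's y): 88 mm from the jig's origin along the jig's x, 58 mm above the bench. When shut, the clamp's arm reaches from here to a rubber pad 36 mm from the seat's centre.
- handle_top (a point): Middle of the top of the clamp's handle, 105 mm from the hinge axis. The handle's black rubber grip is 16 mm (jig x) by 22 mm (jig y), and covers the last 70 mm; below it is a steel bar 8 x 14 mm.
- board: The task's circuit board in an aluminium frame: 96 (x) x 56 (y) x 14 mm (z), about 0.15 kg. Origin at the centre of its underside, z up. Small parts on top rise up to 8 mm above the frame; white connector at the -x end. Grip it by the middle of its long sides, fingers closing along its y.
- viewer: Fixed inspection camera looking up: dark base 190 (x) x 85 (y) x 8 mm, black body 66 x 60 mm with a lens, 80 mm high, and two 9 mm thick steel posts at x = +-84 mm. On each post, 150 mm above the bench, a 6 mm thick pointer points to the other post; pointer tips at x = +-62 mm; nothing is higher. Origin on the bench under the lens; x along the line of the posts (within 0.3 rad of world x).
- view_mark (a point): The viewing place: midway between the two pointer tips, 150 mm above the bench over the lens, axes as the viewer's. The board's origin (underside centre) belongs here, its x axis along the viewer's x, either way round.
- mat: Black rubber mat fixed to the bench, 170 (x) x 120 (y) x 6 mm. Origin at the centre of its underside, on the bench; its top is 6 mm higher.
- reel: Bystander: aluminium solder reel, 56 mm across, 28 mm high, standing on its flange beside the viewer. Origin at underside centre.
- tin: Bystander: low blue flux tin with a white lid, 52 mm across, 22 mm high, beside the mat. Origin at underside centre.
- driver: Bystander: screwdriver lying beside the jig, about 200 mm long, 30 mm high. Origin under its middle, length along its x.
- spare: Bystander: a smaller, frameless circuit board, 55 x 38 x 6 mm, connector to 13 mm high, beyond the mat's +x end. Origin at underside centre.

How it is judged (in metres and radians):
On the way, in this order (a step that is already met when the one before it is completed fails the run):
1. the clamp is swung fully back (over 1.5 rad) with the board still seated in the jig (within 8 mm) (value of joint clamp above 1.5 rad and distance between board and nest below 0.008 m and angle between board's own z axis and vertical below 0.1 rad), for 0.2 s.
2. clamp open, the board is held for 2 s at the mark: within 12 mm sideways, 10 mm in height, 0.17 rad of the pointers' line, tilt under 0.12 rad, slower than 0.04 m/s (value of joint clamp above 1.5 rad and horizontal distance between board and view_mark below 0.012 m and z of board in the frame of view_mark between -0.01 and 0.01 m and angle between the x axis of board and the x axis of viewer, either way round below 0.17 rad and angle between board's own z axis and vertical below 0.12 rad and linear speed of board below 0.04 m/s), for 2 s.
At the end, for the whole second after the job is handed in: The board lies at rest flat on the mat, same side up, its centre within 30 mm along and 25 mm across of the mat's centre, lengthways within 0.25 rad; the clamp still stands fully back (over 1.5 rad) (value of joint clamp above 1.5 rad and x of board in the frame of mat between -0.03 and 0.03 m and y of board in the frame of mat between -0.025 and 0.025 m and z of board in the frame of mat between 0.003 and 0.009 m and angle between the x axis of board and the x axis of mat, either way round below 0.25 rad and angle between board's own z axis and vertical below 0.06 rad and linear speed of board below 0.02 m/s); the robot touches nothing.
It fails at once if the board is tipped more than 0.6 rad (angle between board's own z axis and vertical above 0.6 rad).
It fails at once if the board is dropped or slammed down: faster than 0.5 m/s within 25 mm above the mat (horizontal distance between board and mat below 0.09 m and z of board in the frame of mat below 0.031 m and linear speed of board above 0.5 m/s).
It fails at once if a bystander is moved more than 25 mm (distance of any of reel, tin, driver, spare from where it was at the start of the episode above 0.025 m).
It also fails if it takes over 72 s, if anything falls off the work surface, if the arm or the gripper's body presses on something with over 40 N, if the wrist force passes 120 N, or if a joint passes its speed limit or range.

## Working session

There is one attempt and no reset: what is moved stays moved. The work goes in short steps, Python scripts to look and compute and a tool call to move; the robot and the scene stay as the last step left them, time stands still between calls to the robot, and variables do not carry over. Pictures are saved under pics/ and viewed, at most 10 in all, crops included, and the job is handed in when it is done.

Besides the shell and the picture viewer there is one more tool, called as name([rows], argument=value, ...), one row to a line, values as JSON. carry_out: Moves the arm, as the interface text tells. Its arguments: {"type":"object","properties":{"steps":{"type":"array","items":{"type":"array","items":{"type":"array","items":{"type":"number"}}}},"claw":{"type":"number"}},"required":["steps"]}

```bash
mkdir -p pics; cat > h.py <<'E'
import numpy as np, cv2
from station import robot, capture, calibration, finish_job
def cam(n):
    c=calibration(n);R=cv2.Rodrigues(np.array(c["rvec"],float))[0];t=np.array(c["tvec"],float).ravel()
    return c,R,t
def cloud(n,d):
    c,R,t=cam(n);v,u=np.mgrid[0:480,0:640]
    P=np.stack([(u-c["cx"])/c["fx"]*d,(v-c["cy"])/c["fy"]*d,d],-1)
    return (P-t)@R
def ray(n,u,v,z):
    c,R,t=cam(n);C=-R.T@t;r=R.T@np.array([(u-c["cx"])/c["fx"],(v-c["cy"])/c["fy"],1.])
    return C+r*(z-C[2])/r[2]
E
python3 - <<'E'
from h import *
for n in("scene","top"):
    p,d=capture(n);np.savez("cap_"+n,p=p,d=d);cv2.imwrite(f"pics/{n}0.png",p[:,:,::-1])
    c,R,t=cam(n);print(n,c,-R.T@t)
print(robot.state())
E
```

```text
scene {'fx': 603.5680793715397, 'fy': 603.5680793715397, 'cx': 309.6107301360899, 'cy': 240.6788679514283, 'rvec': array([ 1.9309014,  1.2100451, -0.6055162]), 'tvec': array([-183.32556873, -190.12150029, 1757.7418955 ])} [1450.56628115 -504.74058475  894.7096883 ]
top {'fx': 618.176953268408, 'fy': 618.176953268408, 'cx': 317.2005647857867, 'cy': 241.38327267470447, 'rvec': array([ 2.03421521, -2.17581249,  0.25815702]), 'tvec': array([ -28.39842556,  555.00449636, 1351.90880971])} [ 230.5720601   -34.380122   1442.96514984]
{'t': 0.1, 'joint_positions': array([ 1.57607440e+00,  3.59328655e-01,  1.11485004e-02, -3.14538386e-04,
       -1.22409857e+00, -2.88079432e-01]), 'qvel': array([ 0.00076825, -0.00191511,  0.00373184, -0.0003307 , -0.00069788,
        0.00094211]), 'joint_torque': array([-9.27743313e-04, -5.84161985e+01,  2.93753761e+01,  7.01524928e+00,
        1.02227210e-02, -4.78085121e-05]), 'position': array([188.32319608, 648.01793725, 403.80556855]), 'orientation': array([ 9.90011739e-01, -1.40982926e-01, -3.79553089e-05,  7.54852779e-04]), 'wrist_force': array([ 0.28697605, -1.03648384, -0.09699404]), 'torque': array([-0.0322677 ,  0.00963256, -0.01457909]), 'grip_force': 0.0, 'opening': 0.9961665459830853}
```

View pics/scene0.png

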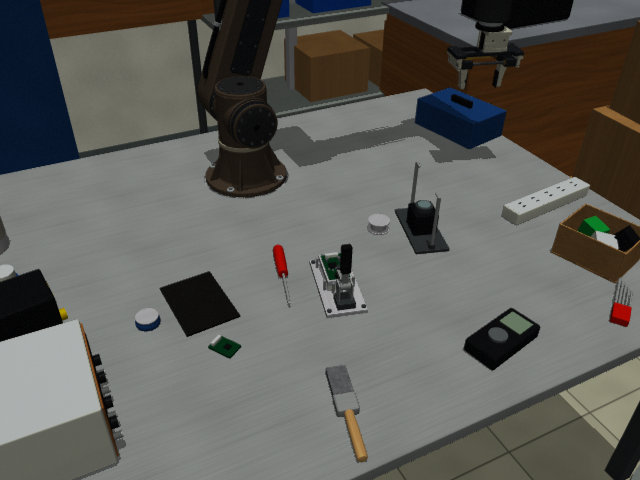

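View pics/top0.png

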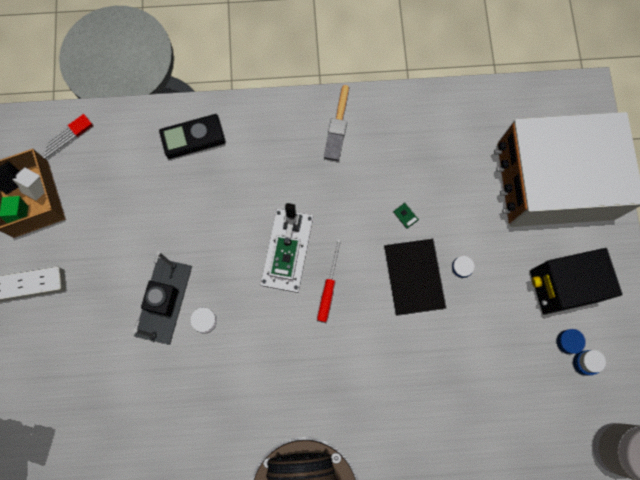

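The scene view shows the clamp handle upright at about (346,260), the viewer at (422,225) and the mat at (200,302). In the top view the jig is at about (287,250), the board at (285,257), the viewer base at (163,300), the mat at (415,277), the reel at (203,320), the driver at (328,285), the spare at (405,215) and the tin at (463,266).

```bash
python3 - <<'E'
from h import *
z=np.load("cap_top.npz");p=z["p"].astype(int);d=z["d"];W=cloud("top",d);H=W[...,2]
hsv=cv2.cvtColor(z["p"],cv2.COLOR_RGB2HSV)
def rect(m,box,zz,name,n="top"):
    x0,y0,x1,y1=box;k=np.zeros(m.shape,np.uint8);k[y0:y1,x0:x1]=m[y0:y1,x0:x1]
    cs,_=cv2.findContours(k,cv2.RETR_EXTERNAL,cv2.CHAIN_APPROX_NONE);c=max(cs,key=cv2.contourArea)
    q=np.array([ray(n,u,v,zz)[:2] for u,v in c[:,0]],np.float32)
    r=cv2.minAreaRect(q);b=cv2.boxPoints(r);e=[b[1]-b[0],b[2]-b[1]];e=max(e,key=np.linalg.norm)
    a=np.arctan2(e[1],e[0]);a=(a+np.pi/2)%np.pi-np.pi/2
    print(name,np.round(r[0],1),np.round(sorted(r[1]),1),"ang",round(a,3),"medH",np.median(H[k>0]).round(1));return r
V=hsv[...,2];S=hsv[...,1]
rect((V<70),(370,225,455,325),6,"mat")
rect((V<110),(120,245,200,350),8,"viewerbase(dark)")
rect((V>170)&(S<60)|(H>18),(255,195,320,300),10,"jig bright")
rect((H>4)&(H<200),(255,195,320,300),10,"jig H>4")
rect((hsv[...,0]>50)&(hsv[...,0]<90)&(S>80),(255,225,310,285),40,"pcb green")
rect((H>4)&(H<200),(185,300,222,338),28,"reel")
rect((H>4),(445,250,480,282),22,"tin")
rect((hsv[...,0]>50)&(hsv[...,0]<90)&(S>80),(385,195,425,235),6,"spare")
rect(((hsv[...,0]<8)|(hsv[...,0]>172))&(S>100),(305,225,345,330),15,"driver handle")
# high things
for nm,b,lo,hi in(("posts",(120,245,200,350),130,175),("handle",(255,190,320,260),120,200),("frame?",(255,215,310,290),34,45)):
    x0,y0,x1,y1=b;w=W[y0:y1,x0:x1].reshape(-1,3);w=w[(w[:,2]>lo)&(w[:,2]<hi)]
    print(nm,len(w),w.mean(0).round(1),w.min(0).round(1),w.max(0).round(1))
    if nm=="posts":
        c=w.mean(0)
        for s in (w[:,0]>c[0],w[:,0]<=c[0]): print(w[s].mean(0).round(1),w[s].min(0).round(1),w[s].max(0).round(1))
I=z["p"][:,:,::-1]
a=cv2.resize(I[190:300,250:330],None,fx=5,fy=5,interpolation=cv2.INTER_CUBIC);b=cv2.resize(I[240:350,125:205],None,fx=5,fy=5,interpolation=cv2.INTER_CUBIC)
cv2.imwrite("pics/c1.png",np.hstack([a,b]))
E
```

```text
mat [ 466.5 -289.8] [119.  167.7] ang 0.074 medH 5.6
viewerbase(dark) [454.2 301.1] [ 91.6 203. ] ang -0.296 medH 9.5
jig bright [559.7   4.7] [ 90.9 207.7] ang -0.256 medH 33.1
jig H>4 [558.4   3.2] [ 95.7 213.3] ang -0.249 medH 14.2
pcb green [526.5  12.8] [44.5 84.3] ang -0.253 medH 40.6
reel [395.1 204.8] [52.3 57.4] ang 1.504 medH 27.1
tin [ 480.1 -403.5] [51.7 53.4] ang -0.118 medH 20.3
spare [ 616.1 -283.3] [35.1 51.8] ang 0.553 medH 5.9
driver handle [423.1 -77.1] [ 24.3 100.7] ang -0.279 medH 22.7
posts 106 [448.3 300.2 148.7] [363.8 271.1 130.6] [533.6 331.2 158.6]
[523.1 277.4 148.4] [508.6 271.1 130.6] [533.6 283.7 158.6]
[373.5 323.  148.9] [363.8 318.2 130.6] [389.3 331.2 156. ]
handle 117 [607.6 -10.2 152.4] [600.1 -21.1 121. ] [619.8   1.6 167.5]
frame? 838 [525.8  11.9  39.9] [467.3 -30.6  34.1] [604.8  56.5  45. ]
```

View pics/c1.png

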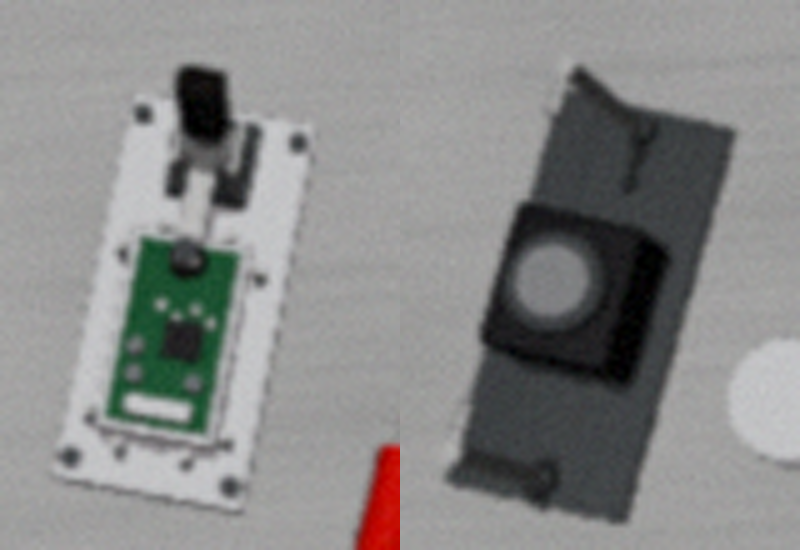

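The left crop shows the jig's corners at (135,92), (315,122), (55,475) and (243,512), with the handle leaning up at (200,100). In the right crop, the viewer base's right-hand edge runs from (735,130) to (628,522), and the post tops are at (575,70) and (455,475).

```bash
cat >> h.py <<'E'
def R2(a): return np.array([[np.cos(a),-np.sin(a)],[np.sin(a),np.cos(a)]])
def go(xyz,yaw):
    """units of shift/turn from the present pose to a TCP target (tool down)"""
    s=robot.state();q=s["orientation"];from scipy.spatial.transform import Rotation as Ro
    M=Ro.from_quat(q).as_matrix();d=M.T@(np.array(xyz,float)-s["position"])
    a=np.arctan2(M[1,0],M[0,0]);tn=-np.degrees((yaw-a+np.pi/2)%np.pi-np.pi/2)
    print("t",round(s["t"],2),"pos",s["position"].round(1),"yaw",a.round(3),"shift units",(d/40).round(2),"turn units",round(tn/5,2),"F",s["wrist_force"].round(1),"open",s["opening"].round(3))
E
python3 - <<'E'
from h import *
C=[(135,92),(315,122),(55,475),(243,512)];J=[(120,45),(120,-45),(-70,45),(-70,-45)]
P=np.array([ray("top",250+x/5,190+y/5,10)[:2] for x,y in C]);J=np.array(J,float)
print(P.round(1));A=P-P.mean(0);B=J-J.mean(0)
a=np.arctan2((B[:,0]*A[:,1]-B[:,1]*A[:,0]).sum(),(A*B).sum());o=P.mean(0)-R2(a)@J.mean(0)
print("jig",o,a,"res",(P-o-(J@R2(a).T)).round(1))
print("handle top",o+R2(a)@[88,0],"board sides",[ray("top",250+x/5,190+y/5,40)[:2].round(1) for x,y in[(137,235),(250,250),(100,425),(213,440)]])
e=[ray("top",125+(x-400)/5,240+y/5,8)[:2] for x,y in[(735,130),(628,522)]];v=e[0]-e[1];b=np.arctan2(v[1],v[0]);print("viewer",(e[0]+e[1])/2+R2(b)@[0,42.5],b,np.linalg.norm(v))
# start waypoint: finger tips over jig x=45
t=o+R2(a)@[45,0];go([*t,404],a);go([*t,300],a)
E
```

```text
[[652.3  24.3]
 [631.6 -61.3]
 [468.6  71.5]
 [445.3 -15.2]]
jig [525.22295067  10.95150492] -0.2476806277840465 res [[-0.3 -0.9]
 [ 1.1  0.8]
 [ 0.2 -0.2]
 [-1.   0.3]]
handle top [610.53751072 -10.62222548] board sides [array([574.1,  25.8]), array([563.4, -26.4]), array([485.4,  47.6]), array([475. ,  -3.9])]
viewer [447.22396952 299.03212359] -0.2862333089299844 187.25124261679923Traceback (most recent call last):
  File "<stdin>", line 10, in <module>
  File "h.py", line 19, in go
    print("t",round(s["t"],2),"pos",s["position"].round(1),"yaw",a.round(3),"shift units",(d/40).round(2),"turn units",round(tn/5,2),"F",s["wrist_force"].round(1),"open",s["opening"].round(3))
                                                                                                                                                                          ^^^^^^^^^^^^^^^^^^
AttributeError: 'float' object has no attribute 'round'
```

carry_out([
  [[0.5,0.5,0,0],[0.95,0.9,0,0],[0.95,0.9,0,0],[0.95,0.9,0,0],[0.95,0.9,0,0],[0.95,0.9,0,0],[0.95,0.9,0,0],[0.95,0.9,0,0],[0.95,0.9,0,0],[0.95,0.9,0,0]],
], claw=1)

```text
t: 1.35
position: [440.4, 215.2, 404.6]
orientation: [0.99, -0.141, -0.0, -0.0]
wrist_force: [0.7, 0.6, -0.5]
opening: 0.008
grip_force: 0.0
```

```bash
sed -i 's/s\["opening"\].round(3)/round(s["opening"],3)/' h.py; python3 -c "
from h import *
go([568.8,-.2,404],-.25)"
```

```text
t 1.35 pos [440.4 215.2 404.6] yaw -0.282 shift units [4.58 4.28 0.02] turn units -0.37 F [ 0.7  0.6 -0.5] open 0.008
```

carry_out([
  [[0.92,0.86,0,-0.1],[0.92,0.86,0,-0.1],[0.92,0.86,0,-0.1],[0.92,0.86,0,-0.1],[0.9,0.84,0,0],[0,0,0,0],[0,0,0.9,0],[0,0,0.9,0],[0,0,0.85,0],[0,0,0,0]],
])

```text
t: 2.6
position: [570.6, 3.9, 296.3]
orientation: [0.992, -0.124, -0.003, 0.001]
wrist_force: [0.3, -0.7, -0.1]
opening: 0.005
grip_force: 0.0
```

```bash
python3 -c "
from h import *
go([568.8,-.2,298],-.25)
p,d=capture('scene');cv2.imwrite('pics/s1.png',cv2.resize(p[200:340,240:460,::-1],None,fx=3,fy=3))"
```

```text
t 2.6 pos [570.6   3.9 296.3] yaw -0.248 shift units [-0.02  0.11 -0.04] turn units 0.03 F [ 0.3 -0.7 -0.1] open 0.005
```

View pics/s1.png

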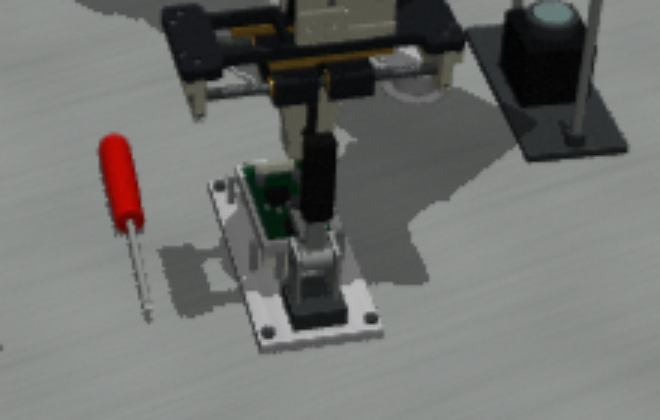

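The closed fingers stand at about (315,150) in the crop, right behind the handle at (318,180) and in line with it. Next I push along +x.

carry_out([
  [[0.3,0.1,0,0],[0.3,0,0,0],[0.3,0,0,0],[0.3,0,0,0],[0.3,0,0,0],[0.3,0,0,0],[0.3,0,0,0],[0.3,0,0,0],[0.3,0,0,0],[0.3,0,0.0,0]],
])

```text
t: 3.9
position: [688.1, -29.9, 298.7]
orientation: [0.992, -0.124, 0.0, -0.0]
wrist_force: [0.3, 0.3, -0.7]
opening: 0.006
grip_force: 0.0
```

carry_out([
  [[0.3,0,0,0],[0.2,0,0,0],[0,0,0,0],[0,0,-0.5,0],[0,0,-0.9,0],[0,0,-0.6,0],[0,0,0,0],[0,0,0,0],[0,0,0,0],[0,0,0,0]],
], claw=0)

```text
t: 5.15
position: [706.5, -34.6, 377.8]
orientation: [0.992, -0.124, -0.001, 0.0]
wrist_force: [0.3, -0.1, 0.7]
opening: 0.993
grip_force: 0.0
```

```bash
python3 -c "
from h import *
go([525.3,11.5,376],-.25)
p,d=capture('scene');cv2.imwrite('pics/s2.png',cv2.resize(p[200:340,240:460,::-1],None,fx=3,fy=3))"
```

```text
t 5.15 pos [706.5 -34.6 377.8] yaw -0.248 shift units [-4.67 -0.01  0.05] turn units 0.02 F [ 0.3 -0.1  0.7] open 0.993
```

View pics/s2.png

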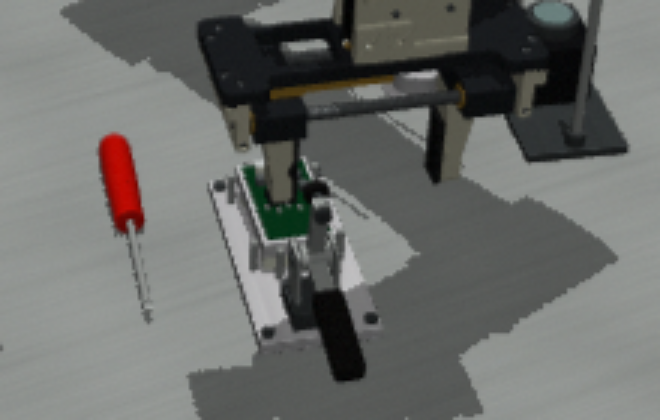

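The crop shows the clamp fully back, with the handle level at (340,345), the arm upright at (320,225) and the board still seated at (280,205). I'll refine the board's pose from above.

```bash
python3 - <<'E'
from h import *
p,d=capture("top");hsv=cv2.cvtColor(p,cv2.COLOR_RGB2HSV);H=cloud("top",d)[...,2]
m=((hsv[...,0]>50)&(hsv[...,0]<90)&(hsv[...,1]>80)).astype(np.uint8)
m[:225]=0;m[290:]=0;m[:,:255]=0;m[:,310:]=0
c=max(cv2.findContours(m,0,1)[0],key=cv2.contourArea)
q=np.array([ray("top",u,v,40)[:2] for u,v in c[:,0]],np.float32);print(cv2.minAreaRect(q))
w=cloud("top",d)[225:290,255:310].reshape(-1,3);w=w[(w[:,2]>36)&(w[:,2]<50)]
r=(w[:,:2]-[525.2,11])@R2(-.25);k=(abs(r[:,0])<60)&(abs(r[:,1])<31);r=r[k];print(len(r),np.percentile(r,[1,50,99],axis=0).round(1),np.median(w[:,2]))
go([525.5,12,300],-.25)
E
```

```text
((526.4069213867188, 12.559074401855469), (44.02615737915039, 84.28623962402344), 75.50109100341797)
894 [[-47.3 -26.3]
 [ -1.2   1. ]
 [ 48.   28.4]] 40.86960408164347
t 5.25 pos [706.6 -34.7 378.1] yaw -0.248 shift units [-4.67 -0.02  1.96] turn units 0.02 F [ 0.2 -0.1  0.5] open 0.998
```

carry_out([
  [[-0.5,0,0,0],[-0.9,0,0,0],[-0.9,0,0,0],[-0.9,0,0,0],[-0.9,0,0,0],[-0.55,0,0,0],[0,0,0,0],[0,0,0.7,0],[0,0,0.7,0],[0,0,0.7,0]],
])

```text
t: 6.5
position: [527.0, 10.9, 293.8]
orientation: [0.992, -0.124, 0.0, -0.0]
wrist_force: [-0.4, 0.3, 0.2]
opening: 1.004
grip_force: 0.0
```

```bash
python3 -c "
from h import *
go([525.5,12,194],-.252)"
```

```text
t 6.5 pos [527.   10.9 293.8] yaw -0.248 shift units [-0.05 -0.02  2.49] turn units 0.05 F [-0.4  0.3  0.2] open 1.004
```

carry_out([
  [[-0.03,-0.02,0.5,0.04],[0,0,0.6,0],[0,0,0.6,0],[0,0,0.5,0],[0,0,0.25,0],[0,0,0,0],[0,0,0,0]],
])

```text
t: 7.38
position: [525.8, 12.1, 197.3]
orientation: [0.992, -0.125, 0.0, -0.0]
wrist_force: [-0.9, 0.3, -0.1]
opening: 0.997
grip_force: 0.0
```

carry_out([
  [[0,0,0,0],[0,0,0,0],[0,0,0,0],[0,0,0,0],[0,0,0,0],[0,0,0,0],[0,0,0,0],[0,0,0,0]],
], claw=1)

```text
t: 8.38
position: [525.4, 12.1, 196.8]
orientation: [0.992, -0.125, 0.0, -0.0]
wrist_force: [-2.0, 0.7, 5.9]
opening: 0.635
grip_force: 30.0
```

carry_out([
  [[0,0,-0.1,0],[0,0,-0.3,0],[0,0,-0.4,0],[0,0,-0.4,0],[0,0,-0.5,0],[0,0,-0.5,0],[0,0,-0.6,0],[0,0,-0.6,0],[0,0,-0.5,0],[0,0,-0.3,0]],
])

```text
t: 9.62
position: [525.2, 12.0, 366.2]
orientation: [0.992, -0.125, 0.001, -0.0]
wrist_force: [0.3, -0.2, -1.9]
opening: 0.636
grip_force: 30.0
```

```bash
python3 -c "
from h import *
go([448,300,364],-.291)"
```

```text
t 9.62 pos [525.2  12.  366.2] yaw -0.251 shift units [-3.66 -6.49  0.06] turn units 0.45 F [ 0.3 -0.2 -1.9] open 0.636
```

carry_out([
  [[-0.2,-0.3,0,0],[-0.4,-0.7,0,0.1],[-0.4,-0.75,0,0.1],[-0.4,-0.75,0,0.1],[-0.4,-0.75,0,0.1],[-0.45,-0.75,0,0.05],[-0.45,-0.75,0,0],[-0.45,-0.75,0,0],[-0.3,-0.6,0,0],[-0.15,-0.3,0,0]],
])

```text
t: 10.88
position: [455.7, 299.1, 363.7]
orientation: [0.99, -0.144, -0.001, 0.001]
wrist_force: [0.8, -0.1, -2.0]
opening: 0.634
grip_force: 30.0
```

```bash
python3 -c "
from h import *
go([448,300,321],-.291)"
```

```text
t 10.88 pos [455.7 299.1 363.7] yaw -0.289 shift units [-0.19  0.03  1.07] turn units 0.02 F [ 0.8 -0.1 -2. ] open 0.634
```

carry_out([
  [[-0.1,0.02,0,0],[-0.07,0,0.2,0],[0,0,0.35,0],[0,0,0.35,0],[0,0,0.17,0],[0,0,0,0],[0,0,0,0]],
])

```text
t: 11.75
position: [450.1, 298.9, 322.1]
orientation: [0.989, -0.145, 0.0, -0.0]
wrist_force: [0.4, 0.8, -0.5]
opening: 0.64
grip_force: 30.0
```

```bash
python3 - <<'E'
from h import *
go([448,300,321],-.291)
for n in("top","scene"):
    p,d=capture(n);np.savez("v_"+n,p=p,d=d)
    if n=="scene": a=cv2.resize(p[140:260,380:470,::-1],None,fx=4,fy=4,interpolation=cv2.INTER_CUBIC)
    else: b=cv2.resize(p[230:350,120:210,::-1],None,fx=4,fy=4,interpolation=cv2.INTER_CUBIC)
cv2.imwrite("pics/v.png",np.hstack([a,b]))
E
```

```text
t 11.75 pos [450.1 298.9 322.1] yaw -0.291 shift units [-0.06 -0.01  0.03] turn units 0.0 F [ 0.4  0.8 -0.5] open 0.64
```

View pics/v.png

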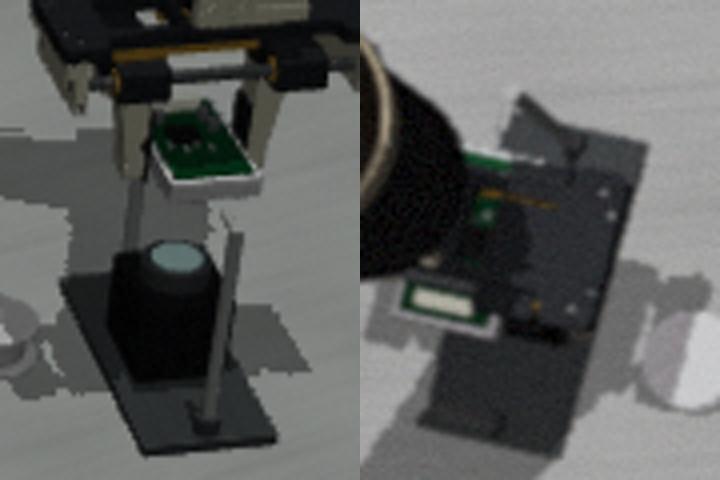

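The left half shows the board gripped level, with its near edge at (165-260,185) and the near post top at (230,225). In the right half, the far post top is at (520,95), the near one at (420,420), and the connector end of the board at (440,320). I'll check this numerically by projecting the expected points.

```bash
python3 - <<'E'
from h import *
def pr(n,X):
    c,R,t=cam(n);x=(R@np.array(X,float).T).T+t;return np.c_[c["fx"]*x[:,0]/x[:,2]+c["cx"],c["fy"]*x[:,1]/x[:,2]+c["cy"]].round(1)
o=np.array([448,300.]);a=-.291
V=lambda x,y,z:[*(o+R2(a)@[x,y]),z]
s=robot.state()["position"];B=lambda x,y,z:[*(s[:2]+R2(a)@[x,y]),z]
off={"scene":(380,140,0),"top":(120,230,360)}
for n in off:
    X=[V(88,0,153),V(62,0,150),V(84,0,8),V(-88,0,153),V(-62,0,150),V(-84,0,8)];Y=[B(48,28,164),B(48,-28,164),B(-48,28,164),B(-48,-28,164),B(48,-28,150)]
    u,v,e=off[n]
    for k,Z in(("viewer posttop/tip/foot +,-",X),("board ++,+-,-+,-- top, +- bottom",Y)):print(n,k,((pr(n,Z)-[u,v])*4+[e,0]).round().tolist())
# refined post tops from initial depth
z=np.load("cap_top.npz");w=cloud("top",z["d"])[245:350,120:200].reshape(-1,3);w=w[(w[:,2]>138)&(w[:,2]<160)]
r=(w[:,:2]-o)@R2(a);print(np.c_[r,w[:,2]].round(0)[::5].tolist())
z=np.load("v_top.npz");w=cloud("top",z["d"])[230:350,120:210].reshape(-1,3);w=w[(w[:,2]>150)&(w[:,2]<172)]
r=(w[:,:2]-o)@R2(a);print(np.percentile(r,[1,10,50,90,99],axis=0).round(1).tolist())
E
```

```text
scene viewer posttop/tip/foot +,- [[238.0, 231.0], [223.0, 211.0], [205.0, 429.0], [146.0, 82.0], [158.0, 106.0], [124.0, 278.0]]
scene board ++,+-,-+,-- top, +- bottom [[265.0, 176.0], [172.0, 184.0], [212.0, 96.0], [124.0, 103.0], [169.0, 205.0]]
top viewer posttop/tip/foot +,- [[515.0, 84.0], [503.0, 132.0], [573.0, 143.0], [420.0, 409.0], [436.0, 360.0], [493.0, 424.0]]
top board ++,+-,-+,-- top, +- bottom [[440.0, 137.0], [542.0, 160.0], [386.0, 315.0], [491.0, 339.0], [548.0, 165.0]]
[[88.0, 5.0, 150.0], [86.0, 2.0, 150.0], [83.0, -0.0, 155.0], [81.0, -0.0, 154.0], [79.0, -2.0, 159.0], [78.0, -0.0, 149.0], [72.0, 1.0, 155.0], [71.0, -1.0, 153.0], [67.0, 1.0, 149.0], [-62.0, 3.0, 147.0], [-66.0, 1.0, 150.0], [-68.0, -0.0, 146.0], [-73.0, 1.0, 151.0], [-78.0, 3.0, 155.0], [-79.0, 0.0, 148.0], [-80.0, -1.0, 142.0], [-83.0, -2.0, 152.0], [-85.0, -1.0, 152.0], [-87.0, -2.0, 154.0]]
[[-85.9, -28.8], [-44.7, -18.2], [-28.8, -2.4], [50.1, 17.0], [85.4, 25.3]]
```

The measured corners and tips match the predicted ones to within a few millimetres. I'll hold here for more than three seconds.

carry_out([
  [[-0.04,0,0.02,0],[0,0,0,0],[0,0,0,0],[0,0,0,0],[0,0,0,0],[0,0,0,0],[0,0,0,0],[0,0,0,0],[0,0,0,0],[0,0,0,0]],
])

```text
t: 13.1
position: [448.4, 299.2, 321.0]
orientation: [0.989, -0.145, -0.0, 0.0]
wrist_force: [-1.1, -0.8, -1.7]
opening: 0.634
grip_force: 30.0
```

carry_out([
  [[0,0,0,0],[0,0,0,0],[0,0,0,0],[0,0,0,0],[0,0,0,0],[0,0,0,0],[0,0,0,0],[0,0,0,0],[0,0,0,0],[0,0,0,0]],
])

```text
t: 14.35
position: [448.4, 299.2, 321.1]
orientation: [0.989, -0.145, -0.0, 0.0]
wrist_force: [-1.0, 0.8, -1.1]
opening: 0.634
grip_force: 30.0
```

carry_out([
  [[0,0,0,0],[0,0,0,0],[0,0,0,0],[0,0,0,0],[0,0,0,0],[0,0,0,0],[0,0,0,0],[0,0,0,0],[0,0,0,0],[0,0,0,0]],
])

```text
t: 15.6
position: [448.4, 299.2, 321.1]
orientation: [0.989, -0.145, 0.0, 0.0]
wrist_force: [0.0, -0.5, -1.3]
opening: 0.634
grip_force: 30.0
```

carry_out([
  [[0,0,-0.2,0],[0,0,-0.4,0],[0,0,-0.5,0],[0,0,-0.5,0],[0,0,-0.3,0],[0,0,0,0]],
])

```text
t: 16.35
position: [448.5, 299.3, 398.4]
orientation: [0.989, -0.145, 0.001, -0.001]
wrist_force: [-0.5, 0.3, -1.6]
opening: 0.635
grip_force: 30.0
```

```bash
python3 -c "
from h import *
go([466.5,-289.8,396],.074)"
```

```text
t 16.35 pos [448.5 299.3 398.4] yaw -0.291 shift units [ 4.65 13.98  0.03] turn units -4.18 F [-0.5  0.3 -1.6] open 0.635
```

carry_out([
  [[0.13,0.4,0,0],[0.23,0.7,0,0],[0.3,0.9,0,0],[0.3,0.9,0,0],[0.3,0.9,0,0],[0.3,0.9,0,0],[0.3,0.9,0,0],[0.3,0.9,0,0],[0.3,0.9,0,0],[0.3,0.9,0,0]],
])

```text
t: 17.6
position: [458.1, -52.3, 396.4]
orientation: [0.989, -0.145, -0.001, 0.0]
wrist_force: [0.7, -0.3, -1.3]
opening: 0.635
grip_force: 30.0
```

carry_out([
  [[0.3,0.9,0,0],[0.3,0.9,0,0],[0.3,0.9,0,0],[0.3,0.9,0,0],[0.2,0.6,0,0],[0.1,0.4,0,-0.3],[0,0,0,-0.8],[0,0,0,-0.8],[0,0,0,-0.8],[0,0,0,-0.8]],
])

```text
t: 18.85
position: [462.8, -244.3, 396.1]
orientation: [1.0, 0.008, -0.001, -0.0]
wrist_force: [0.4, 0.1, -2.0]
opening: 0.64
grip_force: 30.0
```

```bash
python3 -c "
from h import *
go([466.5,-289.8,176.8],.074)"
```

```text
t 18.85 pos [ 462.8 -244.3  396.1] yaw 0.017 shift units [0.08 1.14 5.48] turn units -0.66 F [ 0.4  0.1 -2. ] open 0.64
```

The turn isn't finished yet. The fingertips reach 7 mm below the board, so I'll lower until they are just at the mat and ease the grip off gradually.

carry_out([
  [[0,0,0,0],[0,0,0,0]],
])

```text
t: 19.1
position: [463.3, -244.1, 396.7]
orientation: [1.0, 0.006, -0.0, -0.0]
wrist_force: [-0.3, -0.4, -1.8]
opening: 0.639
grip_force: 30.0
```

```bash
python3 -c "
from h import *
go([466.5,-289.8,188],.074)"
```

```text
t 19.1 pos [ 463.3 -244.1  396.7] yaw 0.013 shift units [0.07 1.14 5.22] turn units -0.7 F [-0.3 -0.4 -1.8] open 0.639
```

carry_out([
  [[0.07,0.4,0,-0.35],[0,0.5,0,-0.35],[0,0.24,0.4,0],[0,0,0.8,0],[0,0,0.9,0],[0,0,0.9,0],[0,0,0.8,0],[0,0,0.6,0],[0,0,0.3,0],[0,0,0,0]],
])

```text
t: 20.35
position: [468.0, -289.3, 208.1]
orientation: [0.999, 0.038, -0.001, -0.0]
wrist_force: [0.6, -0.3, -1.2]
opening: 0.636
grip_force: 30.0
```

```bash
python3 -c "
from h import *
go([466.5,-289.8,185],.074)"
```

```text
t 20.35 pos [ 468.  -289.3  208.1] yaw 0.075 shift units [-0.04  0.01  0.58] turn units 0.01 F [ 0.6 -0.3 -1.2] open 0.636
```

carry_out([
  [[0,0,0.2,0],[0,0,0.2,0],[0,0,0.1,0],[0,0,0.07,0],[0,0,0,0],[0,0,0,0]],
])

```text
t: 21.1
position: [468.5, -289.5, 186.4]
orientation: [0.999, 0.038, 0.0, 0.0]
wrist_force: [-0.5, -1.3, -1.4]
opening: 0.635
grip_force: 30.0
```

carry_out([
  [[0,0,0,0],[0,0,0,0],[0,0,0,0]],
], claw=0.4)

```text
t: 21.48
position: [468.4, -289.5, 186.3]
orientation: [0.999, 0.038, 0.0, 0.0]
wrist_force: [-0.1, -0.3, -1.8]
opening: 0.637
grip_force: 30.0
```

carry_out([
  [[0,0,0,0],[0,0,0,0],[0,0,0,0]],
], claw=0.38)

```text
t: 21.85
position: [468.4, -289.5, 186.3]
orientation: [0.999, 0.038, 0.0, 0.0]
wrist_force: [-0.5, -1.0, -0.7]
opening: 0.632
grip_force: 30.0
```

carry_out([
  [[0,0,0.03,0],[0,0,0.03,0],[0,0,0,0],[0,0,0,0]],
])

```text
t: 22.35
position: [468.4, -289.4, 184.4]
orientation: [0.999, 0.038, 0.0, 0.0]
wrist_force: [-1.6, 2.0, 6.0]
opening: 0.638
grip_force: 33.6
```

carry_out([
  [[0,0,0,0],[0,0,0,0],[0,0,0,0]],
], claw=0.37)

```text
t: 22.72
position: [468.4, -289.5, 184.4]
orientation: [0.999, 0.038, 0.0, 0.0]
wrist_force: [-1.4, 1.6, 5.5]
opening: 0.634
grip_force: 33.6
```

carry_out([
  [[0,0,0,0],[0,0,0,0],[0,0,0,0]],
], claw=0.366)

```text
t: 23.1
position: [468.4, -289.5, 184.4]
orientation: [0.999, 0.038, 0.0, 0.0]
wrist_force: [-1.5, 1.4, 5.1]
opening: 0.637
grip_force: 22.8
```

carry_out([
  [[0,0,0,0],[0,0,0,0],[0,0,0,0]],
], claw=0.364)

```text
t: 23.48
position: [468.4, -289.5, 184.4]
orientation: [0.999, 0.038, 0.0, 0.0]
wrist_force: [-1.2, 1.3, 6.2]
opening: 0.637
grip_force: 15.7
```

carry_out([
  [[0,0,0,0],[0,0,0,0],[0,0,0,0]],
], claw=0.362)

```text
t: 23.85
position: [468.4, -289.5, 184.4]
orientation: [0.999, 0.038, 0.0, 0.0]
wrist_force: [-1.0, 1.4, 4.7]
opening: 0.642
grip_force: 8.4
```

The tips touch the mat and the grip force is falling steadily.

carry_out([
  [[0,0,0,0],[0,0,0,0],[0,0,0,0]],
], claw=0.361)

```text
t: 24.22
position: [468.4, -289.5, 184.4]
orientation: [0.999, 0.038, 0.0, 0.0]
wrist_force: [-1.9, 1.0, 5.8]
opening: 0.641
grip_force: 5.1
```

carry_out([
  [[0,0,0,0],[0,0,0,0],[0,0,0,0]],
], claw=0.3605)

```text
t: 24.6
position: [468.4, -289.5, 184.4]
orientation: [0.999, 0.038, 0.0, 0.0]
wrist_force: [-2.4, 1.1, 5.9]
opening: 0.641
grip_force: 2.7
```

carry_out([
  [[0,0,0,0],[0,0,0,0],[0,0,0,0],[0,0,0,0]],
], claw=0.3602)

```text
t: 25.1
position: [468.4, -289.5, 184.4]
orientation: [0.999, 0.038, 0.0, 0.0]
wrist_force: [-1.5, 0.1, 5.1]
opening: 0.641
grip_force: 2.7
```

carry_out([
  [[0,0,0,0],[0,0,0,0],[0,0,0,0],[0,0,0,0]],
], claw=0.36)

```text
t: 25.6
position: [468.5, -289.5, 184.4]
orientation: [0.999, 0.038, 0.0, 0.0]
wrist_force: [-1.2, 1.4, 5.9]
opening: 0.639
grip_force: 2.7
```

carry_out([
  [[0,0,0,0],[0,0,0,0],[0,0,0,0],[0,0,0,0]],
], claw=0.3598)

```text
t: 26.1
position: [468.4, -289.5, 184.4]
orientation: [0.999, 0.038, 0.0, 0.0]
wrist_force: [-1.7, -0.1, 5.3]
opening: 0.638
grip_force: 2.7
```

carry_out([
  [[0,0,0,0],[0,0,0,0],[0,0,0,0],[0,0,0,0]],
], claw=0.3595)

```text
t: 26.6
position: [468.5, -289.5, 184.5]
orientation: [0.999, 0.038, 0.0, 0.0]
wrist_force: [-1.6, 1.2, 5.8]
opening: 0.643
grip_force: 2.7
```

carry_out([
  [[0,0,0,0],[0,0,0,0],[0,0,0,0],[0,0,0,0]],
], claw=0.358)

```text
t: 27.1
position: [468.5, -289.6, 184.4]
orientation: [0.999, 0.038, 0.0, 0.0]
wrist_force: [-1.5, -0.1, 5.3]
opening: 0.64
grip_force: 2.6
```

carry_out([
  [[0,0,0,0],[0,0,0,0],[0,0,0,0],[0,0,0,0]],
], claw=0.354)

```text
t: 27.6
position: [468.5, -289.7, 184.4]
orientation: [0.999, 0.038, 0.0, 0.0]
wrist_force: [-2.3, -0.4, 6.7]
opening: 0.643
grip_force: 2.9
```

carry_out([
  [[0,0,0,0],[0,0,0,0],[0,0,0,0],[0,0,0,0]],
], claw=0.34)

```text
t: 28.1
position: [468.6, -289.8, 184.4]
orientation: [0.999, 0.038, 0.0, 0.0]
wrist_force: [-1.9, -1.9, 5.2]
opening: 0.658
grip_force: 2.7
```

```bash
python3 - <<'E'
from h import *
p,d=capture("scene");cv2.imwrite("pics/m.png",cv2.resize(p[220:360,120:280,::-1],None,fx=4,fy=4,interpolation=cv2.INTER_CUBIC))
E
```

```text
(no output)
```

View pics/m.png

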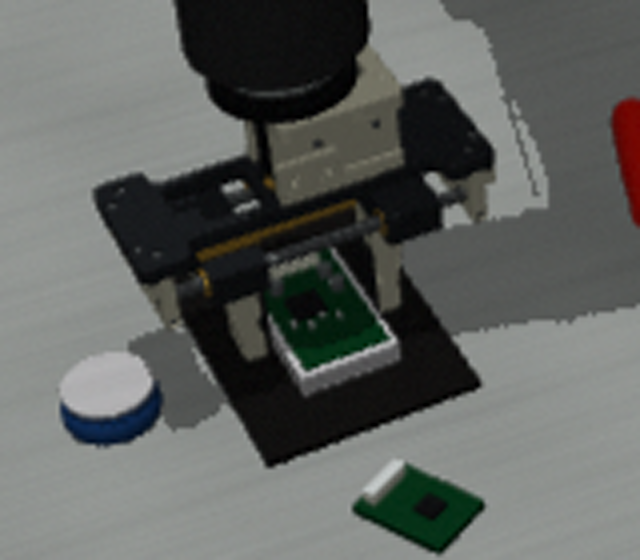

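The crop shows the board lying flat on the mat, its near edge at (350,370), with the fingers already loose. I'll ease up, open and retreat.

carry_out([
  [[0,0,-0.05,0],[0,0,-0.03,0],[0,0,0,0],[0,0,0,0],[0,0,0,0],[0,0,0,0],[0,0,0,0]],
], claw=0)

```text
t: 29.02
position: [468.4, -289.5, 187.0]
orientation: [0.999, 0.038, -0.0, -0.0]
wrist_force: [0.3, 0.4, 0.1]
opening: 1.0
grip_force: 0.0
```

carry_out([
  [[0,0,-0.2,0],[0,0,-0.5,0],[0,0,-0.8,0],[0,0,-0.9,0],[0,0,-0.9,0],[0,0,-0.9,0],[0,0,-0.6,0],[0,0.0,0,0]],
])

```text
t: 30.02
position: [468.6, -289.6, 381.9]
orientation: [0.999, 0.038, 0.002, 0.001]
wrist_force: [0.0, -0.1, -0.5]
opening: 1.0
grip_force: 0.0
```

carry_out([
  [[0,0.5,0,0],[0,0.8,0,0],[0,0.8,0,0],[0,0.8,0,0],[0,0.8,0,0],[0,0.5,0,0],[0,0,0,0],[0,0,0,0]],
])

```text
t: 31.02
position: [480.9, -456.7, 378.6]
orientation: [0.999, 0.038, -0.0, -0.0]
wrist_force: [-0.0, 0.8, -0.0]
opening: 1.0
grip_force: 0.0
```

```bash
python3 - <<'E'
from h import *
p,d=capture("top");hsv=cv2.cvtColor(p,cv2.COLOR_RGB2HSV);cv2.imwrite("pics/f.png",p[:,:,::-1])
m=((hsv[...,0]>50)&(hsv[...,0]<90)&(hsv[...,1]>80)).astype(np.uint8)
m[:232]=0;m[320:]=0;m[:,:370]=0;m[:,455:]=0
c=max(cv2.findContours(m,0,1)[0],key=cv2.contourArea)
print(cv2.minAreaRect(np.array([ray("top",u,v,20)[:2] for u,v in c[:,0]],np.float32)),np.median(cloud("top",d)[...,2][m>0]))
go([466,-290,300],.074)
E
```

```text
Traceback (most recent call last):
ValueError: max() iterable argument is empty
```

View pics/f.png

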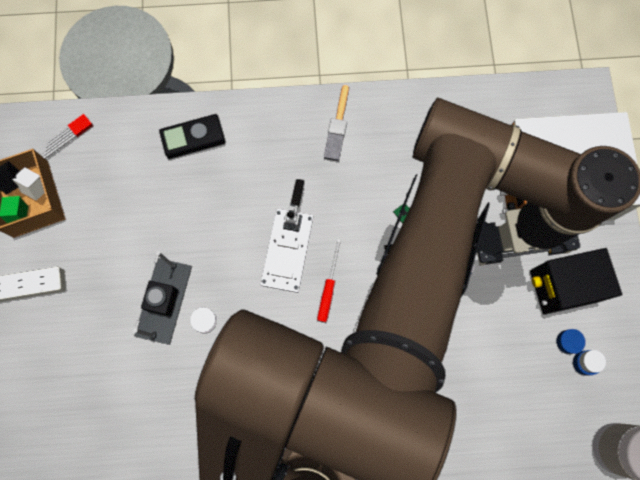

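The top view shows the clamp still open at (297,195), with the reel, driver and viewer in place, but the arm hides the mat. I'll check the board from the scene camera instead.

```bash
python3 - <<'E'
from h import *
p,d=capture("scene");hsv=cv2.cvtColor(p,cv2.COLOR_RGB2HSV)
m=((hsv[...,0]>50)&(hsv[...,0]<90)&(hsv[...,1]>80)).astype(np.uint8)
m[:265]=0;m[330:]=0;m[:,:160]=0;m[:,240:]=0
c=max(cv2.findContours(m,0,1)[0],key=cv2.contourArea)
print(cv2.minAreaRect(np.array([ray("scene",u,v,20)[:2] for u,v in c[:,0]],np.float32)),np.median(cloud("scene",d)[...,2][m>0]))
E
```

```text
((467.88360595703125, -290.6034851074219), (86.70178985595703, 46.49675750732422), 4.092709064483643) 20.700158708071065
```

The board's centre measures (468,-291), its angle 0.071 rad and its top 20 mm high, so it lies flat in the middle of the mat.

```bash
python3 -c "
from h import *
print(finish_job())"
```

```text
the job is handed in; nothing more can be done
None
```

The job is handed in: the clamp stands fully open, the board was held still at the viewing place for over three seconds, and it now lies flat, same side up, within about 2 mm of the mat's centre; no bystander was seen to move, and no verdict came back.

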